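# Tighten the chair-back bending press with an adjustable wrench

### The job

The left-hand nut of the bending press is only finger-tight, and the adjustable wrench on the bench is set too wide for it. Lay the wrench flat on the press with its jaws around that nut and its handle lying over the press, roll the worm with a light fingertip until the jaws just meet the nut, without forcing it further, and only then pull the handle to tighten the nut clockwise by a sixth of a turn. Do not lean hard on the worm or turn the nut in slack jaws; leave the wrench snug on the nut and the other tools on the bench undisturbed.

Things in the scene. Friction and masses are not known exactly. Their poses are not given: they have to be found in the camera images.
- wrench: Steel adjustable wrench, 300 mm, 0.7 kg, level; z up. Origin: underside (head 18 mm thick), where the centre of a nut 30 mm across flats sits once fitted. +x points out of the mouth, 1.5 mm play at the throat; fixed jaw's face at y = -15 mm, sliding jaw at +y; jaws end at x = 20 mm. Handle 27 mm wide, 14 mm thick, flush with the underside, 157.5 deg from +x towards +y.
- wrench_jaw: Sliding jaw of the wrench. Origin: middle of its gripping face, 9 mm up; axes as the wrench's. The gap between the jaws is its y in the wrench's frame plus 15 mm: 34.5 to 36.7 mm at the start, 30 mm on the nut. Only the worm moves it, 6 mm per turn; it then holds about 35 N by itself. Each newton of drag on the worm beyond 3.5 N squeezes the nut with 10 N more: keep the squeeze under 80 N.
- wrench_worm: Knurled worm roller, 20 mm in diameter, 18 mm long, in a window of the wrench's head; its axis is the wrench's y. Origin: its centre. It grips a fingertip well (friction about 1.2), turns at about 3.5 N at its rim and stalls when the jaws meet the nut. A press of 8 to 10 N is plenty; keep it well under 35 N.
- worm_top (a point): Crest of the worm, 2.5 mm proud of the head's upper face, 38 mm behind the wrench's origin (at x = -38, y = 7, z = 20.5 mm in the wrench); axes as the wrench's. Stroking the crest towards the wrench's +x (towards the jaws) closes the jaws, towards -x opens them.
- handle_middle (a point): Point on the handle's centre line near the wrench's centre of mass, 7 mm above its underside (at x = -100, y = 26 mm in the wrench); axes as the wrench's. Good place to pick the wrench up across the handle.
- handle_end (a point): Centre of the round end of the handle (33 mm across, 15 mm thick, hanging hole), 7 mm above the wrench's underside (at x = -250, y = 88 mm in the wrench); axes as the wrench's.
- nut (a joint): Angle of the left-hand nut in rad: 0 at the start, grows clockwise seen from above (tighter); a sixth of a turn = 1.05. It resists with about 0.6 N m, rising to 0.9, and stays where it is left.
- nut_seat (a point): Left-hand hexagon nut, 30 mm across flats, 18 mm high, on an upright rod 20 mm thick that ends 40 mm above the nut's underside. Point: centre of the underside, level with the press's flat top; turns with the nut; x axis through a corner, flats at +-y. Fitted with the wrench's axes along these, the handle lies over the press.
- press: Plywood bending press, fixed, holding a curved chair-back blank. Block 170 mm (x) by 400 mm (y), its flat top 120 mm up, on a base board 170 by 420 by 18 mm. Origin: centre of its underside. Nuts at y = +165 mm (left, the loose one) and y = -165 mm (tight already).
- plane: Wooden block plane 60 by 180 by 32 mm with an iron, lying on the bench, to be left alone. Origin: centre of its underside, length along its y.
- whetstone: Grey sharpening stone 68 by 200 by 30 mm, to be left alone. Origin: centre of its underside, length along its y.
- mallet: Wooden mallet, head 60 mm thick and 100 mm along its y, handle 210 mm towards its -x, to be left alone. Origin: under the head's centre.

How it is judged:
By the outcome, as a careful person would: the job done as asked, in the order asked, and still so for the second after the job is handed in, with the robot touching nothing.
It also fails if it takes over 72 s, if anything falls off the work surface, if the arm or the gripper's body presses on something with over 40 N, if the wrist force passes 120 N, or if a joint passes its speed limit or range.

### The arm

A 7-joint arm with a two-finger parallel gripper is mounted at the origin on the work surface. World frame = base frame: x ahead of the robot, y to its left, z up, the work surface at z = 0. Lengths are in mm, angles in rad, forces in N, time in s.
With the tool pointing down it reaches from about 425 to 825 mm from the base axis. Payload 3.6 kg.
Tool frame: the origin (TCP) lies between the finger pads; the fingertips stand 19 mm ahead of it and the grasp point (between the pads) is the TCP; z points along the fingers, y is the direction in which the jaws open and shut (so a half turn about z gives the same grasp; the last joint's range is limited). The gripper opens to 93 mm and grips with 3 to 60 N. Pads are 15 mm wide; open, the fingers measure 128 mm over their backs; the gripper's body (75 mm by 188 mm) begins 65 mm behind the grasp point.
Start: joints at [1.264, 0.615, -0.013, 1.423, 0.008, 1.103, -0.04], TCP at [179.518, -624.689, 237.64] pointing down, gripper open.
Joint ranges: [-3.12, 3.12], [-0.3, 2.06], [-1.34, 1.32], [0.26, 2.42], [-1.36, 4.5], [0.01, 1.98], [-2.84, 2.84]. Speed limits (rad/s): [2.79, 2.79, 3.14, 3.14, 3.14, 3.14, 3.14].

### API

Orientations are given as [roll, pitch, yaw] about the fixed x, y, z axes, in that order (R = Rz(yaw) Ry(pitch) Rx(roll)).
In Python, from bench import ctrl gives the robot as it stands. The module is installed in compiled form; this text tells all that it offers.
- The arm moves only by the shell command python3 -m crank 'ROWS'. ROWS is JSON, a list of rows, each an object with "xyz": the shift along the world's x, y, z in m, a list of three; "roll": the turn about the world's z in degrees; "jaw": the opening, from 0 (shut) to 1 (fully open). In form: [{"xyz": [dx, dy, dz], "roll": roll, "jaw": jaw}, ...]. A call has 1 to 5 rows; each row shifts and turns the commanded pose from where the row before left it; what a row does not reach is not made up. A row lasts 1/8 s, in which the tool goes at most 62.5 mm and 10.7 degrees, less where a joint would pass 70% of its speed; a pose out of reach is approached as far as the arm can. A call is refused whole if a number of a shift passes 0.0625 or a number of a turn 10.7, either way. A call with a gripper value outside its range is refused whole. The fingers move at their own pace and stop on an object; the grip force is fixed at half the most. Time passes only in rows, so rows that do not move let the fingers close. It gives the time, the measured TCP pose, the force and the opening at its end, in the units of the state.
- ctrl.get_obs(): the state, without advancing time (a new reading comes with each control period).
- ctrl.read_camera(name): name is "side" or "top" or "wrist"; returns the picture (480x640x3 uint8, red, green, blue); there is no depth.
- ctrl.calibration(name): a dict with "intrinsics" (3x3 intrinsics, pixels), "rvec" (rotation vector, rad) and "tvec" (3), from world to camera coordinates, as OpenCV has them. Camera axes: x right, y down, z forward; pixel columns grow to the right and rows downward; lengths in mm; the calibration is good to about 2 mm. The wrist camera is an equidistant fisheye: a pixel r from the principal point sees the ray r / f radians off the axis. A picture is of the moment at which its call begins: read the wrist's pose just before it. calibration takes no time and is no camera call; for the wrist camera it gives the pose at the moment of the call.
- ctrl.sign_off(): hands the job in, once; it reports no verdict.
Trained networks look in the newest picture that a camera, given by its name, has taken for a name from the list of things; names that differ only in an ending like _2 or _b are one class to them, and where a whole thing is asked for, a point or a joint stands for the part that bears it (a point fixed in the world has none). Each returns a list of dicts, best first, with "conf" (0 to 1); they miss things now and then, are a little off and sometimes report something else, mostly with a low value. They report only what shows in the picture. A call takes as long as a camera call.
- ctrl.spot_in(target, camera): "xyz" ([x, y, z] in mm, in world coordinates, good to about 4 mm: the middle of the surface that is visible of it).
- ctrl.pinpoint(target, camera): "xyz" ([x, y, z] in mm, in world coordinates, good to about 4 mm: a listed point, or the origin of a listed thing).
The state is a dict: "time": time; "qpos": joint angles; "joint_vel": joint speeds; "joint_torque": joint torques, N m; "position": TCP position; "ee_rot": TCP orientation; "wrist_force": force on the tool from outside, world axes, zero at the start; "wrist_torque": the same for the moment, N m; "gripper_width": finger opening in mm.
Only numpy, scipy, OpenCV 4.12 (cv2) and the standard library are available. Lean on these libraries where they do the work, as an engineer would, in place of code of your own. Each camera call takes 0.05 s, during which the arm holds its last target. There are 200 camera calls.

## Working session

There is one attempt and no reset: what is moved stays moved. The work goes in short steps, Python scripts to look and compute and a shell command to move; the robot and the scene stay as the last step left them, time stands still between calls to the robot, and variables do not carry over. Pictures are saved under pics/ and viewed, about 8 in all and at most 12, crops included, and the job is handed in when it is done.

```bash
mkdir -p pics
cat > h.py <<'E'
from bench import ctrl
import numpy as np, cv2
def P(n,cams=("top","side"),f="pinpoint"):
    for c in cams:
        r=getattr(ctrl,f)(n,c)
        print(n,c,[(np.round(d["xyz"],1).tolist(),round(d["conf"],2)) for d in r[:3]])
def save(c,name,crop=None,s=1):
    im=ctrl.read_camera(c)[:,:,::-1]
    if crop: x0,y0,x1,y1=crop; im=im[y0:y1,x0:x1]
    cv2.imwrite("pics/"+name,cv2.resize(im,None,fx=s,fy=s,interpolation=cv2.INTER_CUBIC))
def st():
    o=ctrl.get_obs(); print(round(o["time"],2),np.round(o["position"],1),np.round(o["ee_rot"],3),np.round(o["wrist_force"],1),round(o["gripper_width"],1))
E
python3 - <<'E'
from h import *
a=ctrl.read_camera("top");b=ctrl.read_camera("side")
cv2.imwrite("pics/a.png",cv2.resize(np.hstack([a,b])[:,:,::-1],(800,300),interpolation=cv2.INTER_AREA))
cv2.imwrite("pics/top.png",a[:,:,::-1])
for n in ["wrench","handle_middle","handle_end","worm_top","wrench_jaw","nut_seat","press","plane","whetstone","mallet"]: P(n)
st()
E
```

```text
wrench top [([615.2, -346.9, -0.9], 0.61), ([384.5, 18.2, -0.1], 0.28)]
wrench side [([613.0, -350.7, 4.0], 0.93)]
handle_middle top [([539.6, -414.3, 7.9], 0.95), ([406.3, -516.7, 7.0], 0.34)]
handle_middle side [([539.4, -419.2, 7.0], 0.92)]
handle_end top [([402.9, -516.0, 8.2], 0.71)]
handle_end side [([407.7, -515.3, 6.4], 0.78)]
worm_top top [([588.9, -374.1, 20.3], 0.72), ([592.3, -376.6, 10.9], 0.49), ([401.6, -517.7, 9.5], 0.22)]
worm_top side [([588.9, -372.9, 20.4], 0.87)]
wrench_jaw top [([598.5, -338.7, 8.9], 0.58)]
wrench_jaw side []
nut_seat top [([584.8, 160.1, 121.5], 0.59)]
nut_seat side [([583.7, 164.3, 117.7], 0.59)]
press top [([580.5, -5.0, -0.0], 0.71)]
press side [([580.9, -1.6, 2.3], 0.8)]
plane top [([386.6, 16.3, 1.7], 0.73)]
plane side [([384.6, 24.1, -1.3], 0.6)]
whetstone top [([418.3, 295.5, -1.9], 0.71), ([588.5, -376.0, 9.6], 0.64), ([386.2, 17.7, 2.1], 0.64)]
whetstone side [([585.8, -375.8, 11.5], 0.53)]
mallet top [([541.9, -416.1, 8.9], 0.65), ([656.3, 428.1, 0.4], 0.59)]
mallet side [([662.2, 425.7, -2.1], 0.82), ([538.9, -421.5, 6.7], 0.52), ([410.2, -514.9, 5.1], 0.45)]
1.1 [ 179.5 -624.7  237.7] [-3.142 -0.     0.28 ] [ 0.6 -0.7  0.4] 92.9
```

View pics/top.png

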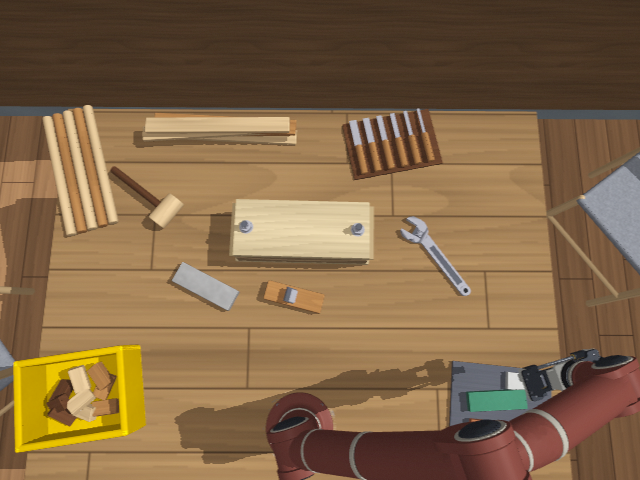

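The top view shows the wrench with its head at about (413,230) and its handle end at (465,290), which agrees with the detections. That puts the wrench yaw at about 58.5° and the handle along 216°. The left nut is at (246,226). I'm moving above the handle.

```bash
python3 -m crank '[{"xyz":[0.036,0.0206,0],"roll":2,"jaw":0.8},{"xyz":[0.036,0.0206,0],"roll":2,"jaw":0.8},{"xyz":[0.036,0.0206,0],"roll":2,"jaw":0.8},{"xyz":[0.036,0.0206,0],"roll":2,"jaw":0.8},{"xyz":[0.036,0.0206,0],"roll":2,"jaw":0.8}]'; python3 -m crank '[{"xyz":[0.036,0.0206,0],"roll":2,"jaw":0.8},{"xyz":[0.036,0.0206,0],"roll":2,"jaw":0.8},{"xyz":[0.036,0.0206,0],"roll":2,"jaw":0.8},{"xyz":[0.036,0.0206,0],"roll":2,"jaw":0.8},{"xyz":[0.036,0.0206,0],"roll":2,"jaw":0.8}]'
python3 - <<'E'
from h import *
st(); save("wrist","w1.png")
for n in ["wrench","handle_middle","handle_end","worm_top","wrench_jaw","nut_seat"]: P(n,("wrist",))
st()
c=ctrl.calibration("wrist");R=cv2.Rodrigues(np.array(c["rvec"]))[0];print(-R.T@np.array(c["tvec"]).ravel(),R[2],c["intrinsics"])
E
```

```text
time: 1.72
position: [360.6, -521.0, 237.8]
ee_rot: [3.141, -0.0, 0.455]
wrist_force: [0.4, -0.5, -0.1]
gripper_width: 74.3
time: 2.35
position: [540.6, -418.1, 237.7]
ee_rot: [3.141, 0.0, 0.63]
wrist_force: [0.0, -0.2, -0.8]
gripper_width: 74.7
2.35 [ 540.6 -418.1  237.7] [3.141 0.    0.63 ] [ 0.  -0.2 -0.8] 74.7
wrench wrist [([617.4, -347.3, 1.8], 0.79)]
handle_middle wrist [([538.0, -419.8, 7.8], 0.59)]
handle_end wrist [([589.7, -376.4, 22.1], 0.67), ([404.5, -513.7, 5.0], 0.55), ([614.1, -347.3, 3.2], 0.48)]
worm_top wrist [([587.7, -371.7, 21.5], 0.79)]
wrench_jaw wrist [([593.2, -336.8, 7.8], 0.7), ([614.2, -345.9, 2.4], 0.25)]
nut_seat wrist []
2.7 [ 537.8 -420.4  237.7] [3.141e+00 2.000e-03 6.260e-01] [ 0.2 -0.1  0.5] 74.2
[ 597.19267004 -377.88776628  384.88079897] [-0.21278451 -0.15487579 -0.96474672] [[371.64829954   0.         328.89412798]
 [  0.         371.64829954 247.05088534]
 [  0.           0.           1.        ]]
```

View pics/w1.png

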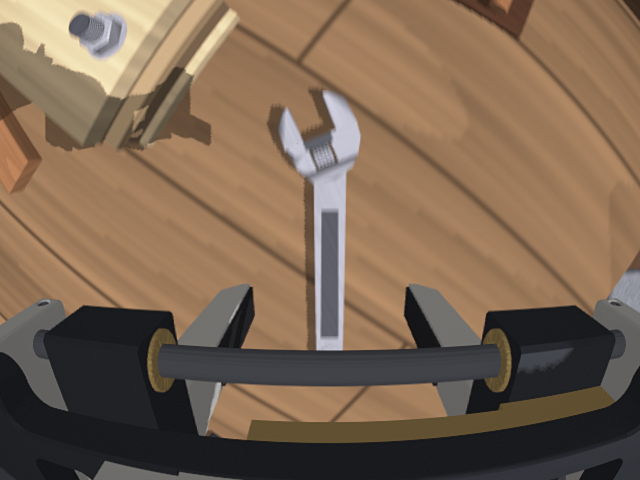

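The wrist picture shows the handle centred between the fingers at x≈330 and the head at (320,140). The tool's +x axis points to the head and the camera looks that way. I'll descend, grip and lift.

```bash
python3 -m crank '[{"xyz":[0,0,-0.045],"roll":0,"jaw":0.8},{"xyz":[0,0,-0.045],"roll":0,"jaw":0.8},{"xyz":[0,0,-0.045],"roll":0,"jaw":0.8},{"xyz":[0,0,-0.045],"roll":0,"jaw":0.8},{"xyz":[0,0,-0.027],"roll":0,"jaw":0.8}]'; python3 -m crank '[{"xyz":[0,0,-0.0095],"roll":0,"jaw":0.6},{"xyz":[0,0,0],"roll":0,"jaw":0.0},{"xyz":[0,0,0],"roll":0,"jaw":0},{"xyz":[0,0,0],"roll":0,"jaw":0},{"xyz":[0,0,0],"roll":0,"jaw":0}]'
python3 -m crank '[{"xyz":[0,0,0.02],"roll":0,"jaw":0},{"xyz":[0,0,0.04],"roll":0,"jaw":0},{"xyz":[0,0,0.05],"roll":0,"jaw":0},{"xyz":[0,0,0.05],"roll":0,"jaw":0},{"xyz":[0,0,0.05],"roll":0,"jaw":0}]'
```

```text
time: 3.32
position: [536.9, -419.6, 28.2]
ee_rot: [-3.139, 0.002, 0.626]
wrist_force: [-0.1, 0.1, 0.1]
gripper_width: 74.6
time: 3.95
position: [539.8, -418.8, 21.8]
ee_rot: [3.141, -0.0, 0.629]
wrist_force: [-0.1, 0.7, 0.3]
gripper_width: 29.2
time: 4.58
position: [538.2, -417.8, 232.0]
ee_rot: [-3.138, 0.001, 0.629]
wrist_force: [0.5, -0.5, -7.1]
gripper_width: 26.4
```

```bash
python3 -m crank '[{"xyz":[0.006,0.0418,0],"roll":5.4,"jaw":0},{"xyz":[0.006,0.0418,0],"roll":5.4,"jaw":0},{"xyz":[0.006,0.0418,0],"roll":5.4,"jaw":0},{"xyz":[0.006,0.0418,0],"roll":5.4,"jaw":0},{"xyz":[0.006,0.0418,0],"roll":5.4,"jaw":0}]'; python3 -m crank '[{"xyz":[0.006,0.0418,0],"roll":5.4,"jaw":0},{"xyz":[0.006,0.0418,0],"roll":5.4,"jaw":0},{"xyz":[0.006,0.0418,0],"roll":5.4,"jaw":0},{"xyz":[0.006,0.0418,0],"roll":5.4,"jaw":0},{"xyz":[0.006,0.0418,0],"roll":5.4,"jaw":0}]'; python3 -m crank '[{"xyz":[0,0,0],"roll":0,"jaw":0},{"xyz":[0,0,0],"roll":0,"jaw":0}]'
python3 - <<'E'
from h import *
st(); c=ctrl.calibration("wrist"); im=ctrl.read_camera("wrist"); np.savez("w2.npz",im=im,r=c["rvec"],t=c["tvec"],K=c["intrinsics"])
cv2.imwrite("pics/w2.png",im[:,:,::-1])
for n in ["nut_seat","wrench","worm_top","wrench_jaw","handle_middle"]: P(n,("wrist",))
P("nut_seat"); st()
print(ctrl.get_obs()["qpos"])
E
```

```text
time: 5.2
position: [568.1, -208.1, 230.7]
ee_rot: [-3.139, 0.001, 1.103]
wrist_force: [0.5, -0.2, -7.6]
gripper_width: 26.4
time: 5.82
position: [598.1, 0.1, 230.7]
ee_rot: [-3.139, 0.001, 1.574]
wrist_force: [0.9, 0.5, -7.1]
gripper_width: 26.4
time: 6.08
position: [598.4, -1.5, 230.7]
ee_rot: [-3.139, 0.002, 1.571]
wrist_force: [-0.3, -1.4, -7.7]
gripper_width: 26.4
6.08 [598.4  -1.5 230.7] [-3.139e+00  2.000e-03  1.571e+00] [-0.3 -1.4 -7.7] 26.4
nut_seat wrist [([560.1, 89.8, 216.2], 0.71), ([582.3, 160.5, 121.2], 0.66)]
wrench wrist [([384.6, 21.2, 2.0], 0.32)]
worm_top wrist [([594.1, 62.3, 228.5], 0.61)]
wrench_jaw wrist [([559.4, 90.7, 215.1], 0.95)]
handle_middle wrist [([600.0, -3.6, 215.7], 0.96)]
nut_seat top [([584.8, 160.1, 121.5], 0.59)]
nut_seat side [([583.7, 164.3, 117.7], 0.59)]
6.47 [599.4  -1.2 231.1] [-3.141  0.     1.57 ] [-0.5 -0.4 -7.1] 26.4
[ 0.20114047  0.56573602 -0.38475227  1.57889654  0.23509442  1.04317299
 -0.24869438]
```

View pics/w2.png

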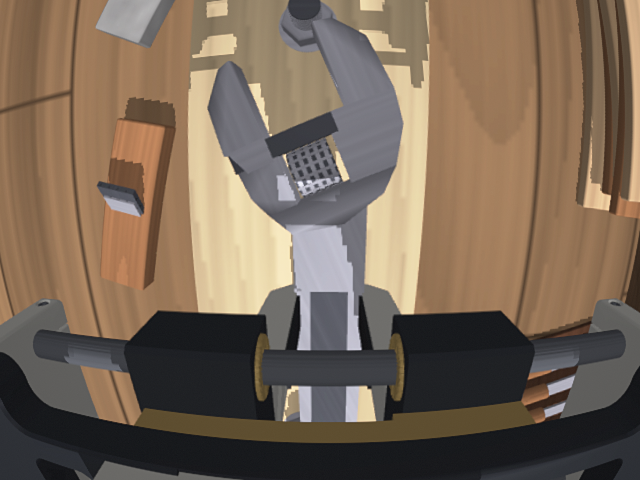

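The wrench hides most of the nut at (303,25). I'll step aside to get a clear view of it.

```bash
python3 -m crank '[{"xyz":[0.03,0.01,0],"roll":0,"jaw":0},{"xyz":[0.03,0.01,0],"roll":0,"jaw":0},{"xyz":[0.03,0.01,0],"roll":0,"jaw":0},{"xyz":[0,0,0],"roll":0,"jaw":0},{"xyz":[0,0,0],"roll":0,"jaw":0}]'
cat > rect.py <<'E'
from h import *
from scipy.spatial.transform import Rotation as Ro
# ortho-rectify wrist image to a world plane z; axes: right=+x, up=+y
def rect(im,c,z,cx,cy,half,s):
    n=int(2*half*s); j,i=np.meshgrid(np.arange(n),np.arange(n))
    X=cx-half+j/s; Y=cy+half-i/s
    R=cv2.Rodrigues(np.array(c["rvec"]))[0]; p=np.stack([X,Y,np.full_like(X,z)],-1)@R.T+np.array(c["tvec"]).ravel()
    K=np.array(c["intrinsics"]); rr=np.hypot(p[...,0],p[...,1]); th=np.arctan2(rr,p[...,2])
    u=K[0,2]+K[0,0]*th*p[...,0]/rr; v=K[1,2]+K[1,1]*th*p[...,1]/rr
    return cv2.remap(im,u.astype(np.float32),v.astype(np.float32),cv2.INTER_CUBIC)
E
python3 - <<'E'
from rect import *
st(); c=ctrl.calibration("wrist"); im=ctrl.read_camera("wrist")
a=rect(im,c,138,584,161,32,9); P("nut_seat",("wrist",)); 
for k in range(-30,31,10):
    for v in (0,):
        x=int((k+32)*9); cv2.line(a,(x,0),(x,8),(255,0,0),1); cv2.line(a,(0,575-x),(8,575-x),(255,0,0),1)
cv2.imwrite("pics/n1.png",a[:,:,::-1]); cv2.imwrite("pics/w3.png",im[:,:,::-1])
for n in ["wrench_jaw","worm_top","handle_middle"]: P(n,("wrist",))
st()
E
```

```text
time: 7.1
position: [688.8, 28.9, 230.4]
ee_rot: [-3.139, 0.001, 1.571]
wrist_force: [-0.1, 0.0, -7.0]
gripper_width: 26.5
7.1 [688.8  28.9 230.4] [-3.139e+00  1.000e-03  1.571e+00] [-0.1  0.  -7. ] 26.5
nut_seat wrist [([580.6, 161.8, 119.0], 0.94)]
wrench_jaw wrist [([651.0, 119.4, 217.0], 0.92)]
worm_top wrist [([684.1, 94.5, 229.6], 0.91)]
handle_middle wrist [([690.4, 28.3, 216.9], 0.63)]
7.35 [689.1  28.7 231.5] [-3.142  0.     1.571] [-0.2 -0.6 -7.1] 26.8
```

View pics/n1.png

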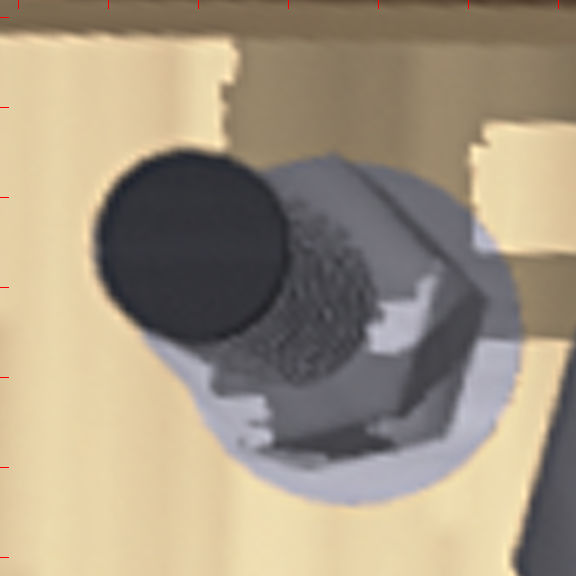

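The rectified view shows the nut clearly. Its underside corners are near (487,298), (445,435) and (315,465), so it is centred near (584.5,160.6) with corner directions of about 12–13° mod 60. I'll refine that with an edge fit.

```bash
cat > fit.py <<'E'
from rect import *
from scipy.optimize import differential_evolution as DE
def proj(P,c):
    R=cv2.Rodrigues(np.array(c["rvec"]))[0]; p=np.atleast_2d(P)@R.T+np.array(c["tvec"]).ravel(); K=np.array(c["intrinsics"])
    rr=np.hypot(p[:,0],p[:,1]); th=np.arctan2(rr,p[:,2]); return np.c_[K[0,2]+K[0,0]*th*p[:,0]/rr,K[1,2]+K[1,1]*th*p[:,1]/rr]
def C(c): R=cv2.Rodrigues(np.array(c["rvec"]))[0]; return -R.T@np.array(c["tvec"]).ravel()
E
python3 - <<'E'
from fit import *
c=ctrl.calibration("wrist"); im=cv2.imread("pics/w3.png"); g=cv2.GaussianBlur(cv2.cvtColor(im,6),(0,0),0.7).astype(np.float32)
G=np.hypot(cv2.Sobel(g,5,1,0),cv2.Sobel(g,5,0,1)); cam=C(c); t=np.linspace(0,1,12)[:,None]
def segs(x,y,a):
    v=[np.array([x+17.32*np.cos(np.radians(a+60*k)),y+17.32*np.sin(np.radians(a+60*k)),0]) for k in range(6)]; out=[]
    Z=lambda p,z:p+np.array([0,0,z])
    for k in range(6):
        A,B=v[k],v[(k+1)%6]; m=(A+B)/2-np.array([x,y,0])
        if m[:2]@(cam[:2]-np.array([x,y]))>8*np.linalg.norm(cam[:2]-[x,y]): out+=[(Z(A,120),Z(B,120)),(Z(A,138),Z(B,138)),(Z(A,120),Z(A,138)),(Z(B,120),Z(B,138))]
    return out
def cost(q):
    pts=np.vstack([A+(B-A)*t for A,B in segs(*q)]); uv=proj(pts,c).astype(np.float32)
    return -np.mean(np.minimum(cv2.remap(G,uv[:,:1],uv[:,1:],1),150))
r=DE(cost,[(579,589),(156,167),(-18,42)],seed=1,popsize=30); print(r.x,r.fun)
for a in np.arange(-18,42,4): print(a,round(min(cost([x,y,a]) for x in np.arange(581,588,.5) for y in np.arange(158,165,.5)),1),end=' ')
s=10; u0,v0=proj([584,161,130],c)[0].astype(int)-28
o=cv2.resize(im[v0:v0+56,u0:u0+56],None,fx=s,fy=s,interpolation=2)
for A,B in segs(*r.x):
    p=((proj([A,B],c)-[u0,v0]+.5)*s).astype(int); cv2.line(o,tuple(map(int,p[0])),tuple(map(int,p[1])),(0,0,255),1)
cv2.imwrite("pics/n2.png",o)
E
```

```text
[583.0629062  159.81586583   4.09970828] -109.19770050048828
-18 -87.8 -14 -89.1 -10 -87.7 -6 -83.8 -2 -93.2 2 -105.4 6 -107.1 10 -104.7 14 -106.8 18 -105.1 22 -99.8 26 -94.0 30 -89.0 34 -85.7 38 -85.9
```

View pics/n2.png

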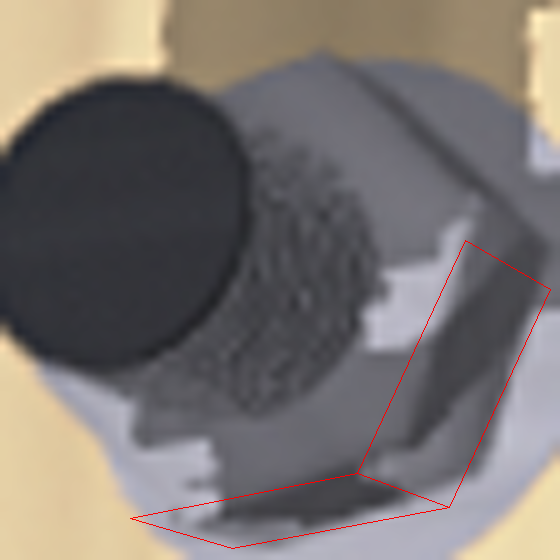

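The fit was misled by the shadow and left out the barely visible NE face. I'll refit with all three visible faces.

```bash
cat > fitnut.py <<'E'
from fit import *
c=ctrl.calibration("wrist"); im=cv2.imread("pics/w3.png"); g=cv2.GaussianBlur(cv2.cvtColor(im,6),(0,0),0.7).astype(np.float32)
G=np.hypot(cv2.Sobel(g,5,1,0),cv2.Sobel(g,5,0,1)); cam=C(c); t=np.linspace(0,1,12)[:,None]
def segs(x,y,a):
    v=[np.array([x+17.32*np.cos(np.radians(a+60*k)),y+17.32*np.sin(np.radians(a+60*k)),0]) for k in range(6)]; out=[]
    Z=lambda p,z:p+np.array([0,0,z])
    for k in (-2,-1,0):
        A,B=v[k%6],v[(k+1)%6]
        out+=[(Z(A,120),Z(B,120)),(Z(A,138),Z(B,138))]
    return out+[(Z(v[k],120),Z(v[k],138)) for k in (5,0)]
def cost(q):
    pts=np.vstack([A+(B-A)*t for A,B in segs(*q)]); uv=proj(pts,c).astype(np.float32)
    return -np.mean(np.minimum(cv2.remap(G,uv[:,:1],uv[:,1:],1),100))
r=DE(cost,[(578,589),(156,167),(-5,32)],seed=1,popsize=40); print(r.x,r.fun)
for a in np.arange(0,30,3):
    b=min(((cost([x,y,a]),x,y) for x in np.arange(579,588,.5) for y in np.arange(157,165,.5))); print(a,np.round(b,1))
s=10; u0,v0=proj([584,161,130],c)[0].astype(int)-28
o=cv2.resize(im[v0:v0+56,u0:u0+56],None,fx=s,fy=s,interpolation=2)
for A,B in segs(*r.x):
    p=((proj([A,B],c)-[u0,v0]+.5)*s).astype(int); cv2.line(o,tuple(map(int,p[0])),tuple(map(int,p[1])),(0,0,255),1)
cv2.imwrite("pics/n3.png",o)
E
python3 fitnut.py
```

```text
[584.01881313 159.91209091  11.637589  ] -81.42878723144531
0 [-77.1 584.  160.5]
3 [-76.9 583.5 160.5]
6 [-77.2 583.5 160. ]
9 [-78.9 584.  160. ]
12 [-81.2 584.  160. ]
15 [-79.2 584.  160. ]
18 [-76.2 583.5 159.5]
21 [-73.7 583.  159.5]
24 [-69.7 583.5 160.5]
27 [-67.  583.5 160. ]
```

View pics/n3.png

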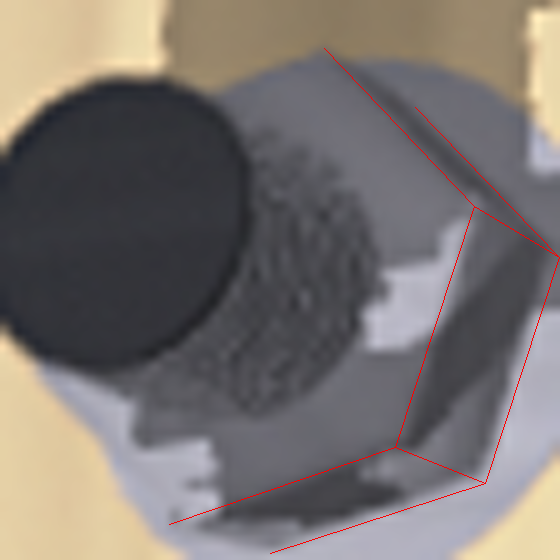

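The overlay now matches: the nut is at (584.0,160.0) with its corner direction at 11.6°. So the wrench yaw should be about 131.6° and the tool yaw about 109.1°. I'm moving the head over the rod.

```bash
python3 -m crank '[{"xyz":[-0.0141,0.0101,0],"roll":4.8,"jaw":0},{"xyz":[-0.0141,0.0101,0],"roll":4.8,"jaw":0},{"xyz":[-0.0141,0.0101,0],"roll":4.8,"jaw":0},{"xyz":[-0.0140,0.0101,-0.015],"roll":4.7,"jaw":0},{"xyz":[0,0,-0.015],"roll":0,"jaw":0}]'
python3 -m crank '[{"xyz":[0,0,0],"roll":0,"jaw":0},{"xyz":[0,0,0],"roll":0,"jaw":0}]'
cat > look.py <<'E'
import sys
from fit import *
st(); o=ctrl.get_obs(); c=ctrl.calibration("wrist"); im=ctrl.read_camera("wrist"); T=np.array(o["position"]); psi=o["ee_rot"][2]; f=psi+np.radians(22.5)
org=T[:2]+101.5*np.array([np.cos(psi),np.sin(psi)])-14.2*np.array([np.sin(psi),-np.cos(psi)]); zb=T[2]-21.5
W=lambda p:np.array([org[0]+p[0]*np.cos(f)-p[1]*np.sin(f),org[1]+p[0]*np.sin(f)+p[1]*np.cos(f),zb+p[2]])
s=2; out=cv2.resize(im[:,:,::-1],None,fx=s,fy=s,interpolation=2); u0=130;v0=0
L=lambda P,col:[cv2.polylines(out,[((proj(np.array(P),c)+.5)*s).astype(int)],True,col,1)]
L([W(p) for p in [(20,-15,18),(-19,-15,18),(-19,20.5,18),(20,20.5,18)]],(0,0,255))
N=(584,160); a=np.radians(11.6+60*np.arange(6))
for z in (120,138): L([(N[0]+17.3*np.cos(k),N[1]+17.3*np.sin(k),z) for k in a],(0,255,0))
for z in (138,160): L([(N[0]+10*np.cos(k),N[1]+10*np.sin(k),z) for k in np.linspace(0,6.28,24)],(255,0,0))
cv2.imwrite("pics/"+sys.argv[1],out[0:600,240:1040]); print("org",org,zb,np.degrees(f))
for n in ["worm_top","wrench_jaw","handle_middle"]: P(n,("wrist",))
print(W((-38,7,20.5)),W((0,20.5,9)),W((-100,26,7)))
E
python3 look.py l1.png
```

```text
time: 7.98
position: [632.3, 71.1, 201.5]
ee_rot: [3.141, -0.001, 1.906]
wrist_force: [0.1, -0.2, -7.3]
gripper_width: 26.4
time: 8.22
position: [634.3, 68.6, 201.4]
ee_rot: [3.14, 0.001, 1.902]
wrist_force: [-0.2, -0.1, -6.5]
gripper_width: 26.7
8.22 [634.3  68.6 201.4] [3.140e+00 1.000e-03 1.902e+00] [-0.2 -0.1 -6.5] 26.7
org [587.88001039 159.98301527] 179.86310376271604 131.49339446396175
worm_top wrist [([608.5, 131.3, 202.2], 0.88), ([568.8, 145.0, 188.5], 0.64)]
wrench_jaw wrist [([568.1, 145.6, 185.6], 0.63)]
handle_middle wrist [([634.5, 67.5, 186.0], 0.62)]
[607.81306616 126.88205927 200.36310376] [572.52485218 146.40107446 188.86310376] [634.65854538  67.8539283  186.86310376]
```

View pics/l1.png

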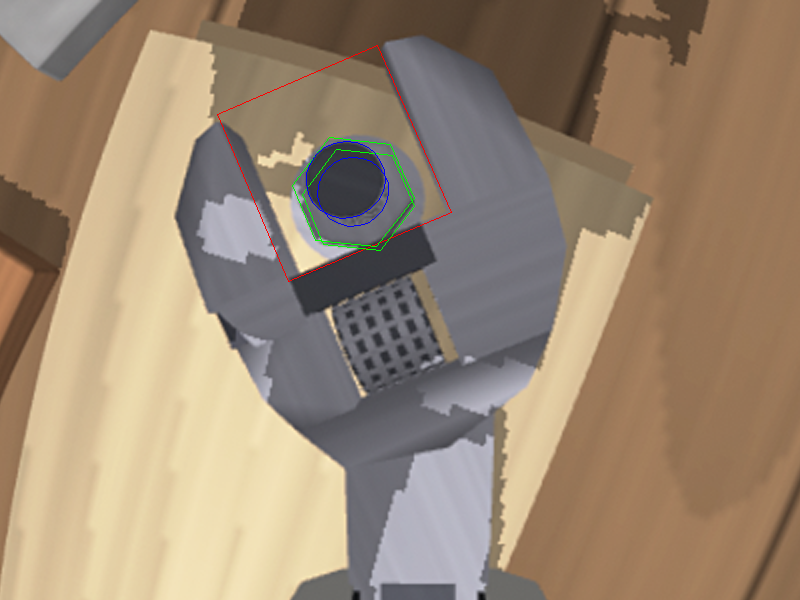

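The overlay matches well: the red jaw outline lies on the real faces and the blue circle on the rod top. The nut sits at about (+2.6,+2.9) in the wrench, mid-gap. I'll lower it, watching the force.

```bash
python3 -m crank '[{"xyz":[0,0,-0.015],"roll":0,"jaw":0},{"xyz":[0,0,-0.015],"roll":0,"jaw":0},{"xyz":[0,0,-0.008],"roll":0,"jaw":0},{"xyz":[0,0,-0.004],"roll":0,"jaw":0},{"xyz":[0,0,-0.004],"roll":0,"jaw":0}]'
python3 -m crank '[{"xyz":[0,0,-0.004],"roll":0,"jaw":0},{"xyz":[0,0,-0.003],"roll":0,"jaw":0}]'
```

```text
time: 9.05
position: [633.5, 69.9, 155.1]
ee_rot: [3.141, -0.0, 1.905]
wrist_force: [0.9, -0.2, -6.3]
gripper_width: 26.1
time: 9.3
position: [633.3, 69.7, 148.1]
ee_rot: [3.141, 0.0, 1.905]
wrist_force: [0.2, 0.1, -8.6]
gripper_width: 26.6
```

```bash
python3 -m crank '[{"xyz":[0,0,-0.002],"roll":0,"jaw":0},{"xyz":[0,0,-0.001],"roll":0,"jaw":0},{"xyz":[0,0,0],"roll":0,"jaw":0}]'; python3 look.py l2.png
```

```text
time: 9.68
position: [633.2, 69.7, 145.1]
ee_rot: [-3.142, -0.0, 1.905]
wrist_force: [-0.2, 0.1, -6.5]
gripper_width: 26.5
9.68 [633.2  69.7 145.1] [-3.142 -0.     1.905] [-0.2  0.1 -6.5] 26.5
org [586.55838557 160.94685593] 123.64794384669577 131.6330478199201
worm_top wrist [([603.7, 130.1, 146.0], 0.81)]
wrench_jaw wrist [([565.6, 144.4, 129.8], 0.88), ([387.0, 18.6, 0.6], 0.72)]
handle_middle wrist [([632.9, 69.7, 129.8], 0.71)]
[606.57206267 127.89458326 144.14794385] [571.2363777  147.32752868 132.64794385] [633.56133781  68.93206103 130.64794385]
```

```bash
python3 -m crank '[{"xyz":[0,0,-0.001],"roll":0,"jaw":0},{"xyz":[0,0,-0.001],"roll":0,"jaw":0},{"xyz":[0,0,0],"roll":0,"jaw":0}]';python3 -m crank '[{"xyz":[0,0,-0.0005],"roll":0,"jaw":0},{"xyz":[0,0,0],"roll":0,"jaw":0}]'; python3 -m crank '[{"xyz":[0,0,-0.0005],"roll":0,"jaw":0},{"xyz":[0,0,0],"roll":0,"jaw":0}]'
```

```text
time: 10.25
position: [633.3, 69.7, 143.2]
ee_rot: [3.142, -0.0, 1.905]
wrist_force: [0.7, -0.1, -6.7]
gripper_width: 26.7
time: 10.5
position: [633.3, 69.7, 143.0]
ee_rot: [3.141, 0.0, 1.905]
wrist_force: [-0.0, -0.4, -3.9]
gripper_width: 26.4
time: 10.75
position: [633.3, 69.7, 142.9]
ee_rot: [3.141, 0.0, 1.905]
wrist_force: [-1.2, -0.3, -1.6]
gripper_width: 26.6
```

It's on the press. Next I'll nudge it gently to seat the fixed jaw (wrench +y) and then the throat (wrench +x).

```bash
python3 -m crank '[{"xyz":[-0.00075,-0.00066,0],"roll":0,"jaw":0},{"xyz":[0,0,0],"roll":0,"jaw":0}]';python3 -m crank '[{"xyz":[-0.00075,-0.00066,0],"roll":0,"jaw":0},{"xyz":[0,0,0],"roll":0,"jaw":0}]'; python3 -m crank '[{"xyz":[-0.00075,0.00085,0],"roll":0,"jaw":0},{"xyz":[0,0,0],"roll":0,"jaw":0}]'; python3 -m crank '[{"xyz":[-0.00075,0.00085,0],"roll":0,"jaw":0},{"xyz":[0,0,0],"roll":0,"jaw":0}]'
```

```text
time: 11.0
position: [633.2, 69.7, 142.9]
ee_rot: [3.139, -0.0, 1.905]
wrist_force: [0.4, 0.5, 0.4]
gripper_width: 26.6
time: 11.25
position: [633.2, 69.6, 143.0]
ee_rot: [3.137, -0.001, 1.905]
wrist_force: [1.9, 2.7, 0.5]
gripper_width: 26.9
time: 11.5
position: [632.6, 69.4, 142.9]
ee_rot: [3.138, 0.001, 1.904]
wrist_force: [4.8, 1.6, 0.8]
gripper_width: 26.6
time: 11.75
position: [631.9, 69.4, 142.9]
ee_rot: [3.138, 0.002, 1.904]
wrist_force: [5.7, 0.2, 0.8]
gripper_width: 26.7
```

```bash
sed -i 's/-21.5$/-22.6/' look.py; python3 look.py l3.png
```

```text
11.75 [631.9  69.4 142.9] [3.138e+00 2.000e-03 1.904e+00] [5.7 0.2 0.8] 26.7
org [585.3090121 160.6835784] 120.3469453976951 131.58467221518194
worm_top wrist [([604.2, 133.5, 143.1], 0.86), ([631.1, 68.3, 129.6], 0.73)]
wrench_jaw wrist [([566.9, 143.9, 129.5], 0.72)]
handle_middle wrist [([633.1, 68.5, 129.1], 0.68)]
[605.29477559 127.61441969 140.8469454 ] [569.97551071 147.07719258 129.3469454 ] [632.23425826  68.62913107 127.3469454 ]
```

View pics/l3.png

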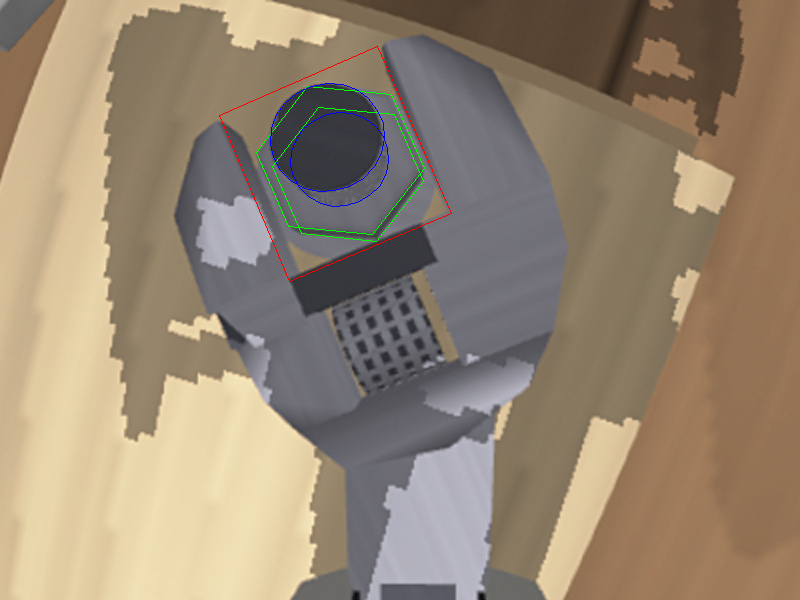

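The nut (325,150) sits between the jaws with the faces parallel, at about (0.4,1.4) in the wrench. I'll release, lift, turn the tool so its closed tip is long in the stroke direction, and hover behind the worm.

```bash
python3 -m crank '[{"xyz":[0,0,0],"roll":0,"jaw":0.5},{"xyz":[0,0,0],"roll":0,"jaw":0.5},{"xyz":[0,0,0.01],"roll":0,"jaw":0.5},{"xyz":[0,0,0.02],"roll":0,"jaw":0.4},{"xyz":[0,0,0.025],"roll":0,"jaw":0}]'
python3 -m crank '[{"xyz":[0,0,0],"roll":-9.6,"jaw":0},{"xyz":[0,0,0],"roll":-9.6,"jaw":0},{"xyz":[-0.005,0.01,0],"roll":-9.6,"jaw":0},{"xyz":[-0.005,0.01,0],"roll":-9.6,"jaw":0},{"xyz":[-0.005,0.01,0],"roll":-9.6,"jaw":0}]'
python3 -m crank '[{"xyz":[-0.003,0.01,0],"roll":-9.6,"jaw":0},{"xyz":[0,0.008,0],"roll":-9.9,"jaw":0},{"xyz":[0,0,0],"roll":0,"jaw":0},{"xyz":[0,0,0],"roll":0,"jaw":0}]'
python3 - <<'E'
from fit import *
st(); P("worm_top",("top","side","wrist")); P("handle_middle",("top","side")); P("handle_end",("top","side")); P("wrench_jaw",("wrist",))
st(); c=ctrl.calibration("wrist"); im=ctrl.read_camera("wrist"); out=cv2.resize(im[:,:,::-1],None,fx=1.25,fy=1.25)
e1=np.array([-.664,.748]);e2=np.array([-.748,-.664]);o=np.array([585.3,160.7])
def L(Q,z,col): cv2.polylines(out,[((proj(np.array([[*(o+x*e1+y*e2),z] for x,y in Q]),c)+.5)*1.25).astype(int)],True,col,1)
L([(20,-15),(-19,-15),(-19,20.5),(20,20.5)],138,(0,0,255)); L([(-44,-2),(-44,16),(-32,16),(-32,-2)],138,(0,255,255)); L([(-50,8),(-38,8)],140.5,(0,255,0))
cv2.imwrite("pics/l4.png",out)
E
```

```text
time: 12.58
position: [629.3, 69.9, 197.6]
ee_rot: [-3.139, -0.0, 1.905]
wrist_force: [0.1, 1.1, -0.4]
gripper_width: 31.6
time: 13.2
position: [614.5, 100.5, 197.5]
ee_rot: [-3.141, 0.0, 1.062]
wrist_force: [-0.4, 0.8, -0.4]
gripper_width: 0.6
time: 13.7
position: [612.0, 117.6, 197.3]
ee_rot: [-3.142, 0.001, 0.729]
wrist_force: [-0.2, -0.4, 0.4]
gripper_width: -0.1
13.7 [612.  117.6 197.3] [-3.142e+00  1.000e-03  7.290e-01] [-0.2 -0.4  0.4] -0.1
worm_top top [([588.9, -374.1, 20.3], 0.72), ([592.3, -376.6, 10.9], 0.49), ([401.6, -517.7, 9.5], 0.22)]
worm_top side [([588.9, -372.9, 20.4], 0.87)]
worm_top wrist [([604.2, 133.5, 143.1], 0.86), ([631.1, 68.3, 129.6], 0.73)]
handle_middle top [([539.6, -414.3, 7.9], 0.95), ([406.3, -516.7, 7.0], 0.34)]
handle_middle side [([539.4, -419.2, 7.0], 0.92)]
handle_end top [([402.9, -516.0, 8.2], 0.71)]
handle_end side [([407.7, -515.3, 6.4], 0.78)]
wrench_jaw wrist [([566.9, 143.9, 129.5], 0.72)]
14.1 [612.2 117.8 197.1] [-3.141  0.     0.727] [-0.1  0.3 -0.6] 0.2
```

View pics/l4.png

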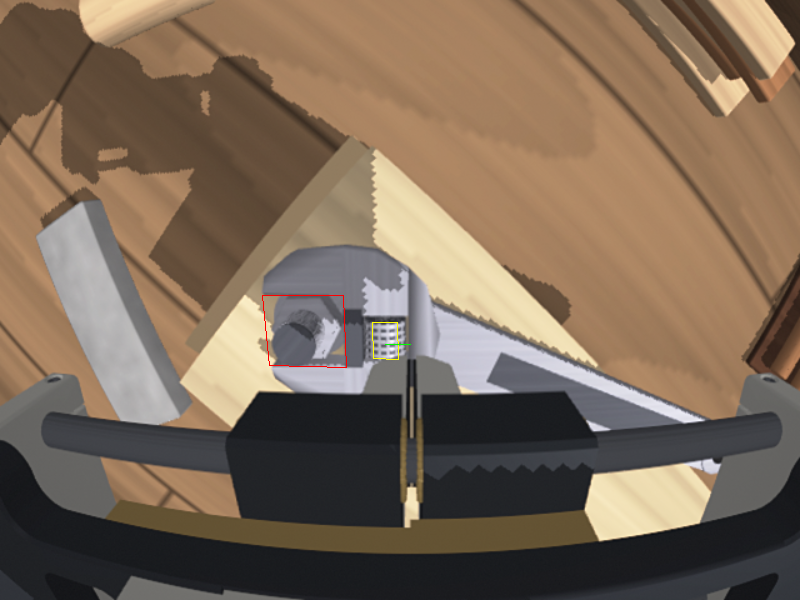

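The wrench lies flat with the nut in the jaws. The worm at (386,342) matches my yellow prediction, and the closed tip is just behind it. I'll descend gently.

```bash
python3 -m crank '[{"xyz":[0,0,-0.015],"roll":0,"jaw":0},{"xyz":[0,0,-0.015],"roll":0,"jaw":0},{"xyz":[0,0,-0.003],"roll":0,"jaw":0},{"xyz":[0,0,-0.001],"roll":0,"jaw":0},{"xyz":[0,0,0],"roll":0,"jaw":0}]'; python3 -m crank '[{"xyz":[0,0,-0.001],"roll":0,"jaw":0},{"xyz":[0,0,0],"roll":0,"jaw":0}]'; python3 -m crank '[{"xyz":[0,0,-0.0005],"roll":0,"jaw":0},{"xyz":[0,0,0],"roll":0,"jaw":0}]'
```

```text
time: 14.78
position: [612.5, 118.2, 163.4]
ee_rot: [3.141, -0.001, 0.727]
wrist_force: [0.4, 0.4, 0.4]
gripper_width: 0.4
time: 15.02
position: [612.3, 118.1, 162.4]
ee_rot: [3.141, -0.0, 0.727]
wrist_force: [-0.6, 0.3, -0.2]
gripper_width: 0.4
time: 15.28
position: [612.2, 118.1, 161.7]
ee_rot: [-3.142, -0.0, 0.727]
wrist_force: [-0.2, -0.7, 0.2]
gripper_width: 0.4
```

```bash
python3 -m crank '[{"xyz":[0,0,-0.0006],"roll":0,"jaw":0},{"xyz":[0,0,0],"roll":0,"jaw":0}]'; python3 -m crank '[{"xyz":[0,0,-0.0006],"roll":0,"jaw":0},{"xyz":[0,0,0],"roll":0,"jaw":0}]'; python3 -m crank '[{"xyz":[0,0,-0.0004],"roll":0,"jaw":0},{"xyz":[0,0,0],"roll":0,"jaw":0}]'
```

```text
time: 15.52
position: [612.2, 118.1, 161.0]
ee_rot: [-3.141, 0.0, 0.727]
wrist_force: [0.7, 0.3, -0.9]
gripper_width: 0.4
time: 15.78
position: [612.2, 118.1, 160.4]
ee_rot: [-3.141, 0.0, 0.727]
wrist_force: [0.0, 0.8, 0.1]
gripper_width: 0.4
time: 16.02
position: [612.2, 118.1, 160.0]
ee_rot: [-3.141, 0.0, 0.727]
wrist_force: [-0.3, 0.1, 0.4]
gripper_width: 0.3
```

```bash
python3 -m crank '[{"xyz":[0,0,-0.0006],"roll":0,"jaw":0},{"xyz":[0,0,0],"roll":0,"jaw":0}]'; python3 -m crank '[{"xyz":[0,0,-0.0006],"roll":0,"jaw":0},{"xyz":[0,0,0],"roll":0,"jaw":0}]'; python3 -m crank '[{"xyz":[0,0,-0.0004],"roll":0,"jaw":0},{"xyz":[0,0,0],"roll":0,"jaw":0}]'
```

```text
time: 16.27
position: [612.2, 118.1, 159.4]
ee_rot: [-3.142, 0.0, 0.727]
wrist_force: [0.5, -1.1, -0.8]
gripper_width: 0.3
time: 16.52
position: [612.2, 118.1, 158.8]
ee_rot: [-3.141, 0.0, 0.727]
wrist_force: [-0.0, 0.2, -0.1]
gripper_width: 0.9
time: 16.77
position: [612.2, 118.1, 158.4]
ee_rot: [-3.142, 0.0, 0.727]
wrist_force: [0.1, -0.1, -0.2]
gripper_width: 0.5
```

No contact yet at a tip height of 139.4, so the tip edge probably stops short of the crest. I'll raise, go 8 mm forward and retry.

```bash
python3 -m crank '[{"xyz":[0,0,0.005],"roll":0,"jaw":0},{"xyz":[-0.0053,0.006,0],"roll":0,"jaw":0},{"xyz":[0,0,-0.002],"roll":0,"jaw":0},{"xyz":[0,0,-0.0005],"roll":0,"jaw":0},{"xyz":[0,0,0],"roll":0,"jaw":0}]'; python3 -m crank '[{"xyz":[0,0,-0.0006],"roll":0,"jaw":0},{"xyz":[0,0,0],"roll":0,"jaw":0}]'; python3 -m crank '[{"xyz":[0,0,-0.0005],"roll":0,"jaw":0},{"xyz":[0,0,0],"roll":0,"jaw":0}]'
```

```text
time: 17.4
position: [606.9, 123.9, 160.8]
ee_rot: [-3.142, 0.0, 0.727]
wrist_force: [-0.1, -0.1, -0.2]
gripper_width: 0.6
time: 17.65
position: [606.9, 123.9, 160.3]
ee_rot: [-3.142, 0.0, 0.726]
wrist_force: [0.1, -0.1, 0.0]
gripper_width: 0.4
time: 17.9
position: [607.0, 124.0, 159.9]
ee_rot: [3.142, -0.0, 0.727]
wrist_force: [0.1, -0.5, -0.0]
gripper_width: 0.5
```

```bash
python3 -m crank '[{"xyz":[0,0,-0.0005],"roll":0,"jaw":0},{"xyz":[0,0,0],"roll":0,"jaw":0}]'; python3 -m crank '[{"xyz":[0,0,-0.0005],"roll":0,"jaw":0},{"xyz":[0,0,0],"roll":0,"jaw":0}]'; python3 -m crank '[{"xyz":[0,0,-0.0004],"roll":0,"jaw":0},{"xyz":[0,0,0],"roll":0,"jaw":0}]'; python3 -c "
from h import *
save('wrist','f1.png',(200,180,440,360),3); P('worm_top',('wrist',))"
```

```text
time: 18.15
position: [607.0, 124.1, 159.8]
ee_rot: [3.141, -0.0, 0.727]
wrist_force: [-1.3, -1.1, 4.1]
gripper_width: 0.6
time: 18.4
position: [607.0, 124.1, 159.8]
ee_rot: [3.141, -0.001, 0.727]
wrist_force: [-1.1, 0.0, 6.0]
gripper_width: 0.4
time: 18.65
position: [607.1, 124.1, 159.7]
ee_rot: [3.141, -0.001, 0.727]
wrist_force: [-2.9, -0.4, 6.9]
gripper_width: 0.7
worm_top wrist [([606.5, 130.1, 138.5], 0.73), ([416.9, 296.9, 0.4], 0.55)]
```

View pics/f1.png

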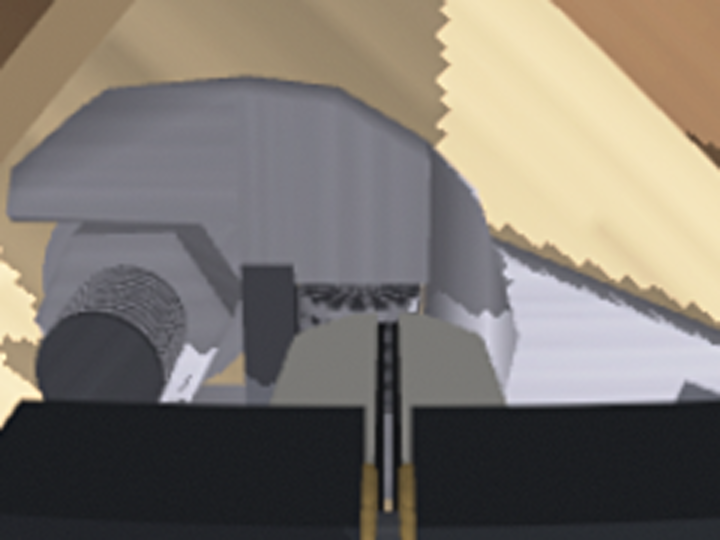

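Contact now, with about 7 N of press. The picture shows the tapered tip on the worm at about (370,310). I'll ease off slightly and make the first stroke towards the jaws.

```bash
python3 -m crank '[{"xyz":[-0.0013,0.0015,0.0002],"roll":0,"jaw":0},{"xyz":[-0.0013,0.0015,0],"roll":0,"jaw":0}]'; python3 -m crank '[{"xyz":[-0.0013,0.0015,0],"roll":0,"jaw":0},{"xyz":[-0.0013,0.0015,0],"roll":0,"jaw":0}]'; python3 -m crank '[{"xyz":[-0.0013,0.0015,0],"roll":0,"jaw":0},{"xyz":[-0.0013,0.0015,0],"roll":0,"jaw":0}]'
```

```text
time: 19.0
position: [606.4, 124.7, 159.8]
ee_rot: [3.136, -0.002, 0.725]
wrist_force: [1.5, -2.8, 5.4]
gripper_width: 0.3
time: 19.25
position: [603.9, 127.6, 159.8]
ee_rot: [3.136, -0.002, 0.725]
wrist_force: [1.9, -3.6, 5.5]
gripper_width: 0.7
time: 19.5
position: [601.3, 130.6, 159.8]
ee_rot: [3.136, -0.002, 0.725]
wrist_force: [1.7, -4.1, 5.3]
gripper_width: 0.4
```

Rolling, with drag about 4 N and press 5.4 N. I'll finish this stroke, lift, return and repeat.

```bash
python3 -m crank '[{"xyz":[-0.0013,0.0015,0],"roll":0,"jaw":0},{"xyz":[-0.0013,0.0015,0],"roll":0,"jaw":0}]'; python3 -m crank '[{"xyz":[0,0,0.006],"roll":0,"jaw":0},{"xyz":[0.0053,-0.006,0],"roll":0,"jaw":0},{"xyz":[0.0053,-0.006,0],"roll":0,"jaw":0},{"xyz":[0,0,-0.0045],"roll":0,"jaw":0},{"xyz":[0,0,-0.0008],"roll":0,"jaw":0}]'; python3 -m crank '[{"xyz":[0,0,-0.0005],"roll":0,"jaw":0},{"xyz":[0,0,0],"roll":0,"jaw":0}]'
```

```text
time: 19.75
position: [596.5, 136.1, 158.5]
ee_rot: [-3.141, -0.0, 0.726]
wrist_force: [0.8, 0.8, -0.9]
gripper_width: 0.3
time: 20.38
position: [607.9, 122.9, 159.6]
ee_rot: [3.14, -0.0, 0.726]
wrist_force: [0.3, -2.7, 5.1]
gripper_width: 0.7
time: 20.62
position: [607.9, 123.0, 159.7]
ee_rot: [3.139, -0.001, 0.726]
wrist_force: [1.6, -2.9, 4.3]
gripper_width: 0.5
```

```bash
python3 -m crank '[{"xyz":[-0.0013,0.0015,-0.0001],"roll":0,"jaw":0},{"xyz":[-0.0013,0.0015,0],"roll":0,"jaw":0},{"xyz":[-0.0013,0.0015,0],"roll":0,"jaw":0}]'; python3 -m crank '[{"xyz":[-0.0013,0.0015,0],"roll":0,"jaw":0},{"xyz":[-0.0013,0.0015,0],"roll":0,"jaw":0},{"xyz":[-0.0013,0.0015,0],"roll":0,"jaw":0}]';  python3 -m crank '[{"xyz":[0,0,0.006],"roll":0,"jaw":0},{"xyz":[0.004,-0.0045,0],"roll":0,"jaw":0},{"xyz":[0.004,-0.0045,0],"roll":0,"jaw":0},{"xyz":[0,0,-0.0045],"roll":0,"jaw":0},{"xyz":[0,0,-0.0008],"roll":0,"jaw":0}]'; python3 -m crank '[{"xyz":[0,0,-0.0005],"roll":0,"jaw":0},{"xyz":[0,0,0],"roll":0,"jaw":0}]'
```

```text
time: 21.0
position: [604.5, 126.8, 159.8]
ee_rot: [3.138, -0.001, 0.725]
wrist_force: [1.9, -3.3, 5.5]
gripper_width: 0.3
time: 21.38
position: [600.6, 131.3, 159.8]
ee_rot: [3.138, -0.001, 0.725]
wrist_force: [0.9, -4.1, 5.3]
gripper_width: 0.7
time: 22.0
position: [607.8, 123.4, 159.7]
ee_rot: [3.141, -0.0, 0.726]
wrist_force: [-0.7, -0.3, 4.9]
gripper_width: 0.6
time: 22.25
position: [607.8, 123.4, 159.7]
ee_rot: [3.14, -0.0, 0.726]
wrist_force: [-0.1, -1.8, 5.0]
gripper_width: 0.5
```

```bash
python3 -m crank '[{"xyz":[-0.0013,0.0015,0],"roll":0,"jaw":0},{"xyz":[-0.0013,0.0015,0],"roll":0,"jaw":0},{"xyz":[-0.0013,0.0015,0],"roll":0,"jaw":0}]'; python3 -m crank '[{"xyz":[-0.0013,0.0015,0],"roll":0,"jaw":0},{"xyz":[-0.0013,0.0015,0],"roll":0,"jaw":0},{"xyz":[-0.0013,0.0015,0],"roll":0,"jaw":0}]';  python3 -m crank '[{"xyz":[0,0,0.006],"roll":0,"jaw":0},{"xyz":[0.004,-0.0045,0],"roll":0,"jaw":0},{"xyz":[0.004,-0.0045,0],"roll":0,"jaw":0},{"xyz":[0,0,-0.0045],"roll":0,"jaw":0},{"xyz":[0,0,-0.0008],"roll":0,"jaw":0}]'; python3 -m crank '[{"xyz":[0,0,-0.0005],"roll":0,"jaw":0},{"xyz":[0,0,0],"roll":0,"jaw":0}]'
python3 - <<'E'
from fit import *
c=ctrl.calibration("wrist"); im=ctrl.read_camera("wrist"); a=rect(im,c,138,588,158,40,7); cv2.imwrite("pics/g1.png",a[:,:,::-1]); P("wrench_jaw",("wrist",)); P("nut_seat",("wrist",))
E
```

```text
time: 22.62
position: [604.6, 127.0, 159.8]
ee_rot: [3.138, -0.001, 0.725]
wrist_force: [1.6, -3.7, 6.3]
gripper_width: 0.1
time: 23.0
position: [600.7, 131.6, 159.8]
ee_rot: [3.138, -0.001, 0.725]
wrist_force: [1.4, -4.0, 5.2]
gripper_width: 0.6
time: 23.62
position: [607.9, 123.5, 159.7]
ee_rot: [3.141, 0.0, 0.726]
wrist_force: [-0.1, -0.6, 4.8]
gripper_width: 0.5
time: 23.88
position: [607.9, 123.5, 159.7]
ee_rot: [3.14, -0.0, 0.726]
wrist_force: [0.3, -2.5, 5.0]
gripper_width: 0.3
wrench_jaw wrist []
nut_seat wrist [([580.8, 157.2, 121.6], 0.6)]
```

```bash
python3 -m crank '[{"xyz":[-0.0013,0.0015,0],"roll":0,"jaw":0},{"xyz":[-0.0013,0.0015,0],"roll":0,"jaw":0},{"xyz":[-0.0013,0.0015,0],"roll":0,"jaw":0}]'; python3 -m crank '[{"xyz":[-0.0013,0.0015,0],"roll":0,"jaw":0},{"xyz":[-0.0013,0.0015,0],"roll":0,"jaw":0},{"xyz":[-0.0013,0.0015,0],"roll":0,"jaw":0}]';  python3 -m crank '[{"xyz":[0,0,0.006],"roll":0,"jaw":0},{"xyz":[0.004,-0.0045,0],"roll":0,"jaw":0},{"xyz":[0.004,-0.0045,0],"roll":0,"jaw":0},{"xyz":[0,0,-0.0045],"roll":0,"jaw":0},{"xyz":[0,0,-0.0008],"roll":0,"jaw":0}]'; python3 -m crank '[{"xyz":[0,0,-0.0005],"roll":0,"jaw":0},{"xyz":[0,0,0],"roll":0,"jaw":0}]'
```

```text
time: 24.4
position: [604.7, 127.0, 159.8]
ee_rot: [3.138, -0.001, 0.725]
wrist_force: [1.9, -3.4, 5.0]
gripper_width: 0.8
time: 24.78
position: [600.7, 131.4, 159.8]
ee_rot: [3.138, -0.0, 0.725]
wrist_force: [1.5, -4.1, 5.3]
gripper_width: 0.4
time: 25.4
position: [608.0, 123.6, 159.8]
ee_rot: [3.141, 0.0, 0.726]
wrist_force: [-0.0, -0.9, 2.9]
gripper_width: 0.4
time: 25.65
position: [608.0, 123.6, 159.7]
ee_rot: [3.141, -0.0, 0.726]
wrist_force: [-0.3, -2.3, 4.6]
gripper_width: 0.4
```

Still rolling, with about 45 mm of stroke so far. The stall should come soon, so I'll use finer checks.

```bash
python3 -m crank '[{"xyz":[-0.0013,0.0015,0],"roll":0,"jaw":0},{"xyz":[-0.0013,0.0015,0],"roll":0,"jaw":0}]'; python3 -m crank '[{"xyz":[-0.0013,0.0015,0],"roll":0,"jaw":0},{"xyz":[-0.0013,0.0015,0],"roll":0,"jaw":0}]'; python3 -m crank '[{"xyz":[-0.0013,0.0015,0],"roll":0,"jaw":0},{"xyz":[-0.0013,0.0015,0],"roll":0,"jaw":0}]'
```

```text
time: 25.9
position: [606.0, 125.7, 159.8]
ee_rot: [3.139, -0.0, 0.726]
wrist_force: [2.2, -3.8, 4.5]
gripper_width: 0.3
time: 26.15
position: [602.8, 129.2, 159.8]
ee_rot: [3.14, 0.0, 0.726]
wrist_force: [1.3, -4.7, 5.2]
gripper_width: 0.7
time: 26.4
position: [599.9, 132.2, 159.7]
ee_rot: [3.141, 0.001, 0.726]
wrist_force: [0.5, -3.3, 4.8]
gripper_width: 0.5
```

```bash
python3 -m crank '[{"xyz":[0,0,0.006],"roll":0,"jaw":0},{"xyz":[0.004,-0.0045,0],"roll":0,"jaw":0},{"xyz":[0.004,-0.0045,0],"roll":0,"jaw":0},{"xyz":[0,0,-0.0045],"roll":0,"jaw":0},{"xyz":[0,0,-0.0008],"roll":0,"jaw":0}]'; python3 -m crank '[{"xyz":[0,0,-0.0005],"roll":0,"jaw":0},{"xyz":[0,0,0],"roll":0,"jaw":0}]'; python3 -m crank '[{"xyz":[-0.0013,0.0015,0],"roll":0,"jaw":0},{"xyz":[-0.0013,0.0015,0],"roll":0,"jaw":0}]'; python3 -m crank '[{"xyz":[-0.0013,0.0015,0],"roll":0,"jaw":0}]';python3 -m crank '[{"xyz":[-0.0013,0.0015,0],"roll":0,"jaw":0}]'; python3 -c "
from fit import *
c=ctrl.calibration('wrist'); im=ctrl.read_camera('wrist'); a=im[180:320,180:420,::-1]; cv2.imwrite('pics/g2.png',cv2.resize(a,None,fx=3.3,fy=3.3,interpolation=2)); P('wrench_jaw',('wrist',)); st()"
```

```text
time: 27.02
position: [608.1, 123.6, 159.8]
ee_rot: [3.141, 0.0, 0.726]
wrist_force: [-0.2, -1.7, 2.0]
gripper_width: 0.4
time: 27.28
position: [608.1, 123.7, 159.8]
ee_rot: [3.141, -0.0, 0.726]
wrist_force: [-0.3, -1.4, 2.4]
gripper_width: 0.9
time: 27.52
position: [606.0, 126.6, 159.9]
ee_rot: [3.14, -0.001, 0.726]
wrist_force: [2.1, -2.5, 2.6]
gripper_width: 0.6
time: 27.65
position: [604.5, 128.5, 159.9]
ee_rot: [3.141, -0.001, 0.726]
wrist_force: [1.9, -1.8, 2.5]
gripper_width: 0.9
time: 27.78
position: [603.2, 129.9, 159.8]
ee_rot: [3.14, -0.001, 0.726]
wrist_force: [2.0, -3.1, 3.2]
gripper_width: 0.3
wrench_jaw wrist []
27.88 [603.  130.3 159.9] [ 3.141e+00 -1.000e-03  7.270e-01] [ 2.  -2.9  3.1] 0.6
```

View pics/g2.png

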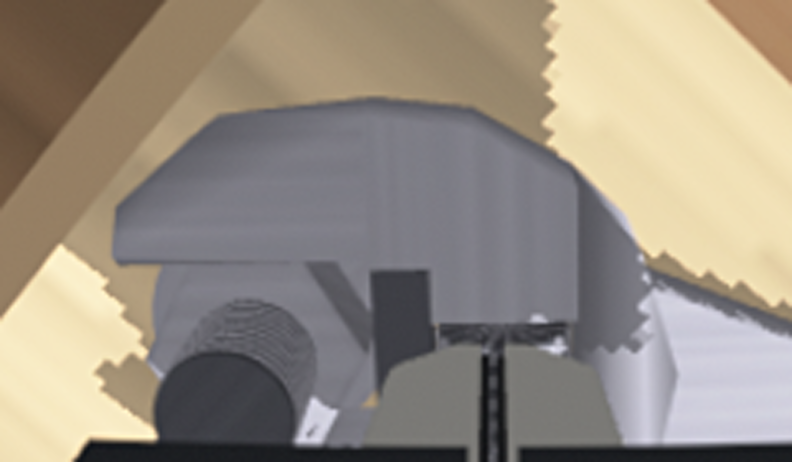

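The fixed jaw now looks flush with the nut's flat. The press fell to 3 N, so the drag reading can't tell rolling from slipping. I'll repeat the stroke at 5–6 N.

```bash
python3 -m crank '[{"xyz":[0,0,0.006],"roll":0,"jaw":0},{"xyz":[0.0025,-0.003,0],"roll":0,"jaw":0},{"xyz":[0.0025,-0.003,0],"roll":0,"jaw":0},{"xyz":[0,0,-0.0045],"roll":0,"jaw":0},{"xyz":[0,0,-0.0015],"roll":0,"jaw":0}]'; python3 -m crank '[{"xyz":[0,0,-0.0005],"roll":0,"jaw":0},{"xyz":[0,0,0],"roll":0,"jaw":0}]'; python3 -m crank '[{"xyz":[-0.0007,0.0008,0],"roll":0,"jaw":0}]'; python3 -m crank '[{"xyz":[-0.0007,0.0008,0],"roll":0,"jaw":0}]';python3 -m crank '[{"xyz":[-0.0007,0.0008,0],"roll":0,"jaw":0}]';python3 -m crank '[{"xyz":[-0.0007,0.0008,0],"roll":0,"jaw":0}]'
```

```text
time: 28.5
position: [607.6, 123.8, 159.6]
ee_rot: [-3.141, 0.001, 0.726]
wrist_force: [-1.7, -2.0, 7.3]
gripper_width: 0.6
time: 28.75
position: [607.7, 123.9, 159.7]
ee_rot: [3.141, 0.0, 0.726]
wrist_force: [-1.6, -0.5, 5.1]
gripper_width: 0.9
time: 28.88
position: [607.6, 123.9, 159.8]
ee_rot: [3.14, -0.0, 0.726]
wrist_force: [-0.3, -2.1, 4.5]
gripper_width: 0.3
time: 29.0
position: [607.5, 124.0, 159.7]
ee_rot: [3.138, -0.001, 0.726]
wrist_force: [1.1, -4.3, 4.3]
gripper_width: 0.3
time: 29.12
position: [607.2, 124.3, 159.8]
ee_rot: [3.137, -0.001, 0.725]
wrist_force: [0.9, -4.0, 6.0]
gripper_width: 0.9
time: 29.25
position: [606.4, 125.1, 159.8]
ee_rot: [3.138, -0.001, 0.725]
wrist_force: [1.5, -3.4, 6.0]
gripper_width: 0.3
```

```bash
python3 -m crank '[{"xyz":[-0.0013,0.0015,0],"roll":0,"jaw":0}]'; python3 -m crank '[{"xyz":[-0.0013,0.0015,0],"roll":0,"jaw":0}]';python3 -m crank '[{"xyz":[-0.0013,0.0015,0],"roll":0,"jaw":0}]';python3 -m crank '[{"xyz":[-0.0013,0.0015,0],"roll":0,"jaw":0}]'
```

```text
time: 29.38
position: [605.0, 126.5, 159.8]
ee_rot: [3.138, -0.0, 0.725]
wrist_force: [1.6, -4.6, 5.9]
gripper_width: 0.3
time: 29.5
position: [603.6, 128.0, 159.8]
ee_rot: [3.138, -0.0, 0.725]
wrist_force: [1.0, -4.9, 6.4]
gripper_width: 0.3
time: 29.62
position: [602.5, 129.2, 159.8]
ee_rot: [3.137, -0.0, 0.725]
wrist_force: [1.7, -5.1, 5.6]
gripper_width: 0.6
time: 29.75
position: [601.6, 130.1, 159.8]
ee_rot: [3.136, -0.0, 0.724]
wrist_force: [1.9, -6.3, 5.8]
gripper_width: 0.5
```

The drag is rising to 6 N and the tip is starting to lag, which looks like a stall. One small confirming step.

```bash
python3 -m crank '[{"xyz":[-0.0004,0.0004,0],"roll":0,"jaw":0}]'; python3 -m crank '[{"xyz":[0,0,0],"roll":0,"jaw":0}]'
```

```text
time: 29.88
position: [601.4, 130.4, 159.8]
ee_rot: [3.136, -0.001, 0.724]
wrist_force: [1.9, -5.8, 4.5]
gripper_width: 0.4
time: 30.0
position: [601.4, 130.5, 159.8]
ee_rot: [3.136, -0.001, 0.724]
wrist_force: [2.0, -6.1, 5.6]
gripper_width: 0.5
```

Held at 5.9 N with no motion, so it has stalled. I'll confirm with one short fresh stroke.

```bash
python3 -m crank '[{"xyz":[0,0,0.006],"roll":0,"jaw":0},{"xyz":[0.0028,-0.0032,0],"roll":0,"jaw":0},{"xyz":[0.0028,-0.0032,0],"roll":0,"jaw":0},{"xyz":[0,0,-0.0045],"roll":0,"jaw":0},{"xyz":[0,0,-0.0015],"roll":0,"jaw":0}]'; python3 -m crank '[{"xyz":[0,0,0],"roll":0,"jaw":0}]'; python3 -m crank '[{"xyz":[-0.0007,0.0008,0],"roll":0,"jaw":0}]'; python3 -m crank '[{"xyz":[-0.0007,0.0008,0],"roll":0,"jaw":0}]';python3 -m crank '[{"xyz":[-0.0004,0.0004,0],"roll":0,"jaw":0}]'
```

```text
time: 30.62
position: [605.1, 127.2, 159.7]
ee_rot: [3.141, -0.0, 0.726]
wrist_force: [-1.8, -0.6, 9.3]
gripper_width: 0.7
time: 30.75
position: [605.1, 127.2, 159.8]
ee_rot: [3.141, -0.0, 0.727]
wrist_force: [-0.2, -1.8, 4.6]
gripper_width: 0.2
time: 30.88
position: [605.0, 127.2, 159.8]
ee_rot: [3.14, -0.001, 0.726]
wrist_force: [-0.1, -2.4, 4.1]
gripper_width: 0.1
time: 31.0
position: [604.9, 127.3, 159.8]
ee_rot: [3.138, -0.001, 0.726]
wrist_force: [1.5, -3.5, 5.2]
gripper_width: 0.4
time: 31.12
position: [604.9, 127.3, 159.8]
ee_rot: [3.137, -0.002, 0.725]
wrist_force: [3.2, -4.5, 6.0]
gripper_width: 0.5
```

The stall is confirmed: 5.5 N of drag with no motion. I'm lifting off and moving over the handle about 180 mm from the nut, turning back to straddle it.

```bash
python3 -m crank '[{"xyz":[0,0,0.02],"roll":0,"jaw":0},{"xyz":[0,0,0.03],"roll":0,"jaw":0.5},{"xyz":[0.008,-0.018,0.0],"roll":9.6,"jaw":0.5},{"xyz":[0.008,-0.019,0],"roll":9.6,"jaw":0.5},{"xyz":[0.008,-0.019,0],"roll":9.6,"jaw":0.5}]'; python3 -m crank '[{"xyz":[0.009,-0.019,0],"roll":9.6,"jaw":0.5},{"xyz":[0.009,-0.019,0],"roll":9.6,"jaw":0.5},{"xyz":[0.009,-0.019,0],"roll":9.7,"jaw":0.5},{"xyz":[0.0025,-0.021,0],"roll":9.7,"jaw":0.5},{"xyz":[0,0,0],"roll":0,"jaw":0.5}]'
python3 - <<'E'
from fit import *
for k in ("top","side","wrist"): ctrl.read_camera(k)
for n in ["handle_end","handle_middle","wrench","worm_top","wrench_jaw"]: P(n,("top","side","wrist"))
st(); c=ctrl.calibration("wrist"); im=ctrl.read_camera("wrist"); cv2.imwrite("pics/h1.png",im[:,:,::-1])
N=np.array([584,160]);d=np.array([.327,-.945]);n=np.array([-.945,-.327])
# handle edges: brightness profile across handle at several s
for s in (90,105,120,135):
    P0=N-14.2*n+s*d; q=np.arange(-25,25.1,1); uv=proj(np.array([[*(P0+k*n),135] for k in q]),c).astype(np.float32)
    print(s,P0.round(1),cv2.remap(cv2.cvtColor(im,7),uv[:,:1],uv[:,1:],1).ravel().tolist())
E
```

```text
time: 31.75
position: [626.2, 74.1, 207.9]
ee_rot: [-3.138, -0.001, 1.236]
wrist_force: [-0.3, 0.6, 0.1]
gripper_width: 36.0
time: 32.38
position: [656.0, -6.5, 207.4]
ee_rot: [-3.139, -0.001, 1.898]
wrist_force: [-0.8, 0.1, -0.2]
gripper_width: 46.6
handle_end top []
handle_end side [([691.0, -80.3, 128.4], 0.7)]
handle_end wrist [([686.6, -82.1, 126.4], 0.77)]
handle_middle top [([636.6, 74.4, 127.5], 0.88)]
handle_middle side [([631.1, 69.0, 124.9], 0.76), ([606.4, 128.4, 139.7], 0.38)]
handle_middle wrist [([632.9, 69.7, 130.2], 0.57)]
wrench top [([582.3, 160.8, 119.6], 0.89)]
wrench side [([580.4, 156.8, 120.0], 0.69), ([583.0, 162.3, 119.4], 0.17)]
wrench wrist []
worm_top top [([606.2, 130.7, 141.1], 0.63)]
worm_top side [([608.2, 126.6, 140.9], 0.67)]
worm_top wrist [([603.2, 129.4, 143.8], 0.59)]
wrench_jaw top [([571.2, 149.9, 126.7], 0.62)]
wrench_jaw side [([568.7, 148.6, 128.3], 0.57)]
wrench_jaw wrist [([384.1, 19.9, 2.5], 0.38)]
33.27 [656.6  -4.7 209. ] [-3.142 -0.     1.903] [-0.9 -0.4 -0. ] 46.5
90 [626.8  79.6] [185, 184, 183, 183, 182, 127, 122, 171, 179, 178, 17
[... 273 characters left out ...]
76, 177, 177, 139, 79, 80, 82, 83, 83, 82, 81, 80, 80, 80, 79, 81, 82, 85, 86, 82, 110, 179, 111, 106, 107, 107, 106, 107, 116, 117, 117, 117, 117, 118, 119, 120, 119, 141, 197, 200, 199]
120 [636.7  51.2] [190, 191, 192, 191, 123, 115, 174, 179, 179, 179, 179, 179, 181, 85, 80, 81, 81, 81, 80, 83, 85, 87, 85, 82, 80, 79, 82, 84, 84, 83, 131, 176, 173, 172, 106, 106, 108, 109, 108, 110, 113, 116, 116, 116, 117, 117, 155, 179, 196, 197, 199]
135 [641.6  37.1] [66, 136, 187, 191, 134, 147, 185, 181, 178, 180, 181, 174, 106, 82, 87, 87, 83, 82, 82, 82, 84, 86, 83, 81, 82, 85, 84, 84, 83, 95, 191, 186, 186, 188, 188, 187, 188, 187, 189, 189, 190, 188, 184, 181, 182, 185, 189, 193, 194, 194, 195]
```

The handle's groove and the end-point detections both say the handle lies about 4.5 mm further to +x and 1° further round than the model. I'll correct for that, descend and close on the handle.

```bash
python3 -m crank '[{"xyz":[0.0043,0.0015,-0.02],"roll":1,"jaw":0.5},{"xyz":[0,0,-0.02],"roll":0,"jaw":0.5},{"xyz":[0,0,-0.015],"roll":0,"jaw":0.5},{"xyz":[0,0,-0.006],"roll":0,"jaw":0.5},{"xyz":[0,0,-0.004],"roll":0,"jaw":0.5}]';  python3 -m crank '[{"xyz":[0,0,0],"roll":0,"jaw":0.38},{"xyz":[0,0,0],"roll":0,"jaw":0.34},{"xyz":[0,0,0],"roll":0,"jaw":0.34}]'
```

```text
time: 33.95
position: [661.1, -3.1, 143.7]
ee_rot: [3.141, -0.0, 1.921]
wrist_force: [-0.3, -0.9, -0.2]
gripper_width: 46.4
time: 34.33
position: [661.2, -3.2, 144.6]
ee_rot: [3.141, 0.0, 1.92]
wrist_force: [0.0, 0.7, -0.1]
gripper_width: 32.1
```

```bash
python3 -m crank '[{"xyz":[0,0,0],"roll":0,"jaw":0},{"xyz":[0,0,0],"roll":0,"jaw":0},{"xyz":[0,0,0],"roll":0,"jaw":0}]'
python3 - <<'E'
import numpy as np
N=np.array([584,160.]);T=np.array([661.2,-3.2]);r=T-N
p=T
for k in range(1,21):
    a=-np.radians(3*k);q=N+np.array([[np.cos(a),-np.sin(a)],[np.sin(a),np.cos(a)]])@r
    print(k,((q-p)).round(2),q.round(1)); p=q
E
```

```text
time: 34.7
position: [661.2, -3.2, 144.4]
ee_rot: [3.141, 0.0, 1.921]
wrist_force: [-0.3, -0.4, 1.4]
gripper_width: 26.4
1 [-8.65 -3.82] [652.6  -7. ]
2 [-8.83 -3.36] [643.7 -10.4]
3 [-9.   -2.89] [634.7 -13.3]
4 [-9.14 -2.42] [625.6 -15.7]
5 [-9.25 -1.94] [616.3 -17.6]
6 [-9.34 -1.45] [607.  -19.1]
7 [-9.4  -0.96] [597.6 -20. ]
8 [-9.44 -0.46] [588.1 -20.5]
9 [-9.45  0.03] [578.7 -20.5]
10 [-9.44  0.52] [569.3 -19.9]
11 [-9.4   1.02] [559.9 -18.9]
12 [-9.33  1.51] [550.5 -17.4]
13 [-9.24  1.99] [541.3 -15.4]
14 [-9.12  2.48] [532.2 -12.9]
15 [-8.98  2.95] [523.2 -10. ]
16 [-8.81  3.42] [514.4  -6.6]
17 [-8.62  3.87] [505.8  -2.7]
18 [-8.41  4.32] [497.3   1.6]
19 [-8.17  4.75] [489.2   6.4]
20 [-7.91  5.17] [481.3  11.5]
```

Gripped at 26.4 mm with almost no side force. I'll pull clockwise along the arc at 3° per row, checking the force.

```bash
python3 -m crank '[{"xyz":[-0.0086,-0.0038,0],"roll":-3,"jaw":0},{"xyz":[-0.0088,-0.0034,0],"roll":-3,"jaw":0}]'; python3 -m crank '[{"xyz":[-0.0090,-0.0029,0],"roll":-3,"jaw":0},{"xyz":[-0.0091,-0.0024,0],"roll":-3,"jaw":0},{"xyz":[0,0,0],"roll":0,"jaw":0}]'
```

```text
time: 34.95
position: [645.3, -9.9, 144.5]
ee_rot: [3.136, 0.0, 1.816]
wrist_force: [4.0, 0.6, -0.7]
gripper_width: 26.8
time: 35.33
position: [625.9, -15.8, 144.5]
ee_rot: [3.14, 0.0, 1.712]
wrist_force: [0.6, -1.0, 1.4]
gripper_width: 26.7
```

```bash
python3 -m crank '[{"xyz":[-0.0092,-0.0019,0],"roll":-3,"jaw":0},{"xyz":[-0.0093,-0.0015,0],"roll":-3,"jaw":0},{"xyz":[-0.0094,-0.0010,0],"roll":-3,"jaw":0},{"xyz":[-0.0094,-0.0005,0],"roll":-3,"jaw":0}]'; python3 -m crank '[{"xyz":[-0.0095,0.0,0],"roll":-3,"jaw":0},{"xyz":[-0.0094,0.0005,0],"roll":-3,"jaw":0},{"xyz":[-0.0094,0.0010,0],"roll":-3,"jaw":0},{"xyz":[-0.0093,0.0015,0],"roll":-3,"jaw":0}]'; python3 -c "
from h import *
st(); [ctrl.read_camera(k) for k in ('top','side','wrist')]
P('wrench',('top','side','wrist')); P('worm_top',('top','side','wrist'))"
```

```text
time: 35.83
position: [590.0, -20.7, 144.5]
ee_rot: [3.137, -0.0, 1.502]
wrist_force: [4.3, -0.5, -0.7]
gripper_width: 26.3
time: 36.33
position: [552.4, -18.2, 144.5]
ee_rot: [3.137, -0.0, 1.293]
wrist_force: [3.1, -1.6, -1.1]
gripper_width: 26.7
36.33 [552.4 -18.2 144.5] [ 3.137 -0.     1.293] [ 3.1 -1.6 -1.1] 26.7
wrench top [([579.7, 163.0, 121.4], 0.95)]
wrench side [([583.7, 159.0, 120.2], 0.71)]
wrench wrist []
worm_top top [([582.9, 122.5, 140.8], 0.94), ([656.3, 428.9, 1.0], 0.65)]
worm_top side []
worm_top wrist []
```

```bash
python3 -m crank '[{"xyz":[-0.0092,0.0020,0],"roll":-3,"jaw":0},{"xyz":[-0.0091,0.0025,0],"roll":-3,"jaw":0},{"xyz":[-0.0090,0.0030,0],"roll":-3,"jaw":0},{"xyz":[-0.0088,0.0034,0],"roll":-3,"jaw":0}]'; python3 -m crank '[{"xyz":[-0.0086,0.0039,0],"roll":-3,"jaw":0},{"xyz":[-0.0084,0.0043,0],"roll":-3,"jaw":0},{"xyz":[-0.0082,0.0047,0],"roll":-3,"jaw":0},{"xyz":[-0.0079,0.0052,0],"roll":-3,"jaw":0},{"xyz":[0,0,0],"roll":0,"jaw":0}]';  python3 -m crank '[{"xyz":[0,0,0],"roll":0,"jaw":0},{"xyz":[0,0,0],"roll":0,"jaw":0}]'
```

```text
time: 37.28
position: [516.2, -7.8, 144.4]
ee_rot: [3.137, -0.001, 1.082]
wrist_force: [3.3, -2.8, 0.0]
gripper_width: 26.4
time: 37.9
position: [481.4, 10.6, 144.2]
ee_rot: [3.141, 0.001, 0.874]
wrist_force: [1.6, -2.9, 3.2]
gripper_width: 26.6
time: 38.15
position: [481.4, 10.6, 144.2]
ee_rot: [3.141, 0.001, 0.873]
wrist_force: [0.8, -4.7, 5.9]
gripper_width: 26.7
```

The tool has turned 1.048 rad. I'll add 0.7° to cover slack, then release and lift off.

```bash
python3 -m crank '[{"xyz":[-0.0018,0.0013,0.0005],"roll":-0.7,"jaw":0},{"xyz":[0,0,0],"roll":0,"jaw":0}]'; python3 -m crank '[{"xyz":[0,0,0],"roll":0,"jaw":0.3},{"xyz":[0,0,0],"roll":0,"jaw":0.4},{"xyz":[0,0,0],"roll":0,"jaw":0.45},{"xyz":[0,0,0.01],"roll":0,"jaw":0.5},{"xyz":[0,0,0.02],"roll":0,"jaw":0.5}]';  python3 -m crank '[{"xyz":[0,0,0.03],"roll":0,"jaw":0.5},{"xyz":[0,0,0.03],"roll":0,"jaw":0.5},{"xyz":[0.005,-0.03,0.01],"roll":0,"jaw":0.5},{"xyz":[0.005,-0.03,0],"roll":0,"jaw":0.5},{"xyz":[0,0,0],"roll":0,"jaw":0.5}]'
python3 - <<'E'
from fit import *
st(); a=ctrl.read_camera("top"); b=ctrl.read_camera("side"); w=ctrl.read_camera("wrist")
cv2.imwrite("pics/e.png",np.vstack([cv2.resize(a[90:320,160:500],(480,325)),cv2.resize(w,(480,275))])[:,:,::-1])
for n in ["handle_end","handle_middle","wrench","worm_top","wrench_jaw","plane","whetstone","mallet"]: P(n,("top","side","wrist"))
E
```

```text
time: 38.4
position: [479.6, 11.8, 144.2]
ee_rot: [3.141, 0.001, 0.861]
wrist_force: [1.4, -4.9, 0.5]
gripper_width: 26.8
time: 39.02
position: [478.6, 13.4, 174.6]
ee_rot: [-3.139, 0.001, 0.862]
wrist_force: [0.5, 0.4, -0.4]
gripper_width: 46.1
time: 39.65
position: [489.5, -49.3, 245.1]
ee_rot: [3.141, 0.0, 0.856]
wrist_force: [0.4, 0.7, -0.7]
gripper_width: 46.4
39.65 [489.5 -49.3 245.1] [3.141 0.    0.856] [ 0.4  0.7 -0.7] 46.4
handle_end top [([585.8, 161.0, 120.1], 0.32)]
handle_end side [([428.4, -56.1, 125.0], 0.96), ([569.5, 163.3, 130.9], 0.4)]
handle_end wrist [([422.5, -55.2, 125.1], 0.55)]
handle_middle top [([530.2, 77.9, 126.9], 0.64)]
handle_middle side [([529.6, 71.4, 125.1], 0.9), ([563.9, 125.4, 129.9], 0.64), ([584.2, 164.7, 118.5], 0.4)]
handle_middle wrist [([532.2, 70.6, 124.2], 0.76)]
wrench top []
wrench side [([581.0, 158.2, 120.0], 0.98)]
wrench wrist []
worm_top top [([568.8, 128.1, 140.1], 0.86)]
worm_top side [([568.2, 124.8, 139.8], 0.69)]
worm_top wrist [([565.3, 127.9, 141.5], 0.88), ([577.3, -3.0, -1.1], 0.25)]
wrench_jaw top [([568.7, 165.0, 127.0], 0.4)]
wrench_jaw side [([569.1, 162.1, 131.2], 0.64)]
wrench_jaw wrist []
plane top [([384.3, 18.7, -0.2], 0.88)]
plane side [([386.1, 21.2, -0.4], 0.95)]
plane wrist [([387.5, 18.7, 2.1], 0.74)]
whetstone top [([416.8, 297.9, 0.0], 0.64)]
whetstone side [([417.7, 294.4, -0.4], 0.62)]
whetstone wrist [([419.5, 295.3, 1.2], 0.64)]
mallet top [([656.8, 424.8, 0.1], 0.78)]
mallet side [([660.7, 425.0, -0.9], 0.58)]
mallet wrist []
```

View pics/e.png

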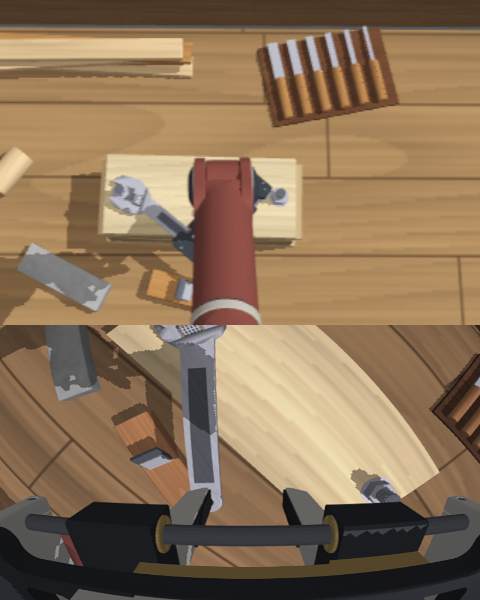

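The picture shows the wrench on the left nut (128,195) with its handle swung clockwise, and the plane, whetstone and mallet where they were. The handle direction went from about 290.3° to 230.6°, roughly a sixth of a turn, and the gripper is clear. I'm handing in.

```bash
python3 -c "
from bench import ctrl
print(ctrl.sign_off())"
```

```text
the job is handed in; nothing more can be done
None
```

The left-hand nut is tightened clockwise by about a sixth of a turn. The wrench was left on the nut, and I handed the job in at about 40 s of the 72 s allowed.

**What I did:**
1. I laid the wrench flat on the press with its jaws around the nut.
2. I rolled the worm with repeated light strokes, about 5–7 N of press with brief touch-down peaks up to about 9 N. It stalled at 5.5–6 N of drag, and a second short stroke confirmed the stall. By the given rule that is roughly 20–25 N of squeeze, or about 60 N with the jaws' own 35 N added.
3. Only then I gripped the handle and pulled it round the arc, with wrist force up to about 8 N.

**Last checks:**
- **Turn:** the tool turned 1.06 rad. Handle direction from the cameras went from about 290.3° to 230.6°, which is 59.7°. I had no direct reading of the nut's own angle.
- **Bench:** the plane, whetstone and mallet were found within a few millimetres of where they started, inside detection error.
- **Gripper:** it was clear of everything, with the wrist force near zero.

**What failed or disagreed:**
- The first nut-angle fit was misled by a shadow, so I refitted it.
- The first touch-down missed the worm, and the tip slid off its far side at the end of the first stroke.
- One worm stroke pressed too lightly to tell rolling from slipping, so I repeated it.
- The handle lay about 4.5 mm from where my model put it, and I corrected that before gripping.
- After the pull I did not test the jaws for snugness again. That rests on the stall seen before it.

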